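# Build up the star-wheel set on its arbor

### The arm

A 6-joint arm with a two-finger parallel gripper is mounted at the origin on the work surface. World frame = base frame: x ahead of the robot, y to its left, z up, the work surface at z = 0. Lengths are in m, angles in rad, forces in N, time in s.
With the tool pointing down it reaches from about 0.35 to 0.925 m from the base axis. Payload 6.4 kg.
Tool frame: the origin (TCP) lies at the very end of the fingers, on their centre line; the grasp point (between the pads) lies 19 mm behind it (arm.tcp_to_grasp is the distance from the TCP to the grasp point, in m); z points along the fingers, y is the line along which they close (so a half turn about z gives the same grasp; the last joint's range is limited). The gripper opens to 94 mm and grips with 3 to 60 N. Pads are 16 mm wide; open, the fingers measure 119 mm over their backs; the gripper's body (75 mm by 177 mm) begins 78 mm behind the grasp point.
Start: joints at [1.064, 0.245, 1.558, -0, 1.339, -0.174], TCP at [0.212, 0.614, 0.205] pointing down, gripper open.
Joint ranges: [-3.13, 3.13], [-1.02, 2.26], [0.13, 2.54], [-0.95, 4.09], [0.21, 2.88], [-2.74, 2.74]. Speed limits (rad/s): [2.57, 2.57, 3.14, 3.14, 3.14, 3.14].

### API

Orientations are given as a unit quaternion [x, y, z, w].
In Python, from workcell import arm gives the robot as it stands. The module is installed in compiled form; this text tells all that it offers.
- The arm moves only by the tool move_arm, never from a script. Its argument "steps" is a list of rows, each an object with "xyz": the shift along the tool's x, y, z in units of 50 mm (1.0 is 50 mm), a list of three; "rotation": the turn, a rotation vector about the tool's x, y, z in units of 8 degrees (1.0 is 8 degrees), a list of three. A call has 1 to 8 rows; each row shifts and turns the commanded pose from where the row before left it, along the tool's axes as they then stand; what a row does not reach is not made up. A row lasts 1/10 s, in which the tool goes at most 50 mm and 8.59 degrees, less where a joint would pass 70% of its speed; a pose out of reach is approached as far as the arm can. A call is refused whole if a number of a shift passes 1 or a number of a turn 1, either way. A call with a gripper value outside its range is refused whole. "grip" is the opening, from 0 (shut) to 1 (fully open), set as the call begins (left out, the last holds). The fingers move at their own pace and stop on an object; "newtons" is the grip in N (left out, the last holds). Time passes only in rows, so rows that do not move let the fingers close. It gives the time, the measured TCP pose, the force, the opening and the grip force at its end, in the units of the state.
- arm.state(): the state, without advancing time (a new reading comes with each control period).
- arm.camera(name): name is "scene" or "top" or "wrist"; returns the picture (400x640x3 uint8, blue, green, red); there is no depth.
- arm.camera_model(name): a dict with "fovy" (degrees; the focal length in pixels is half the picture's height over the tangent of half this angle, whatever the lens; pixels are square), "cx", "cy" (the principal point, pixels), "camera_from_world" (4x4, takes a point from world to camera coordinates). Camera axes: x right, y up, looking along -z (the intrinsics and any distortion apply to the point x, -y, -z); pixel columns grow to the right and rows downward; lengths in m; the calibration is good to about 2 mm. A picture is of the moment at which its call begins: read the wrist's pose just before it. camera_model takes no time and is no camera call; for the wrist camera it gives the pose at the moment of the call.
- arm.close_job(): hands the job in; it is judged then, once.
The state is a dict: "time": time; "q": joint angles; "qd": joint speeds; "tau": joint torques, N m; "position": TCP position; "orientation": TCP orientation; "ft_force": force on the tool from outside, world axes, zero at the start; "moment": the same for the moment, N m; "width": opening from 0.0 (shut) to 1.0 (fully open); "grasp_force": force on a finger pad.
Only numpy, scipy, OpenCV 4.12 (cv2) and the standard library are available. Lean on these libraries where they do the work, as an engineer would, in place of code of your own. Each camera call takes 0.05 s, during which the arm holds its last target. There are 200 camera calls.

### The job

Build up the star-wheel set for the next bottle size on the upright arbor: the large star wheel first, down on the base, then the tall narrow sleeve, then the small star wheel, and last the black knob over the tip, hubs and the knob's closed end facing up. Lower each part down the post rather than dropping it, and leave the low wide collar and the sauce bottle standing where they are.

Things in the scene. Friction and masses are not known exactly. Their poses are not given: they have to be found in the camera images.
- arbor: Fixed steel arbor: a dark round base 100 mm across and 12 mm thick with one upright post in its middle, 14 mm in diameter, its top 140 mm above the table; the last 10 mm taper to 6 mm. Origin: centre of the base's underside, on the table; z up along the post. Does not move in a run, stands elsewhere in each.
- body_wheel: Large star wheel, white plastic, loose, lying flat hub up: a plate 12 mm thick with 6 broad teeth, 130 mm across the tips, and a round hub 44 mm in diameter that rises to 34 mm above the underside (22 mm above the plate); a through bore 24 mm in diameter. About 0.3 kg. Origin: centre of the underside; z up along the bore. Grip it across the hub.
- neck_wheel: Small star wheel, white plastic, loose, lying flat hub up: a plate 12 mm thick with 8 narrow teeth, 96 mm across the tips, and the same hub, 44 mm in diameter, top 34 mm above the underside; through bore 24 mm. About 0.2 kg. Origin: centre of the underside; z up along the bore. Grip it across the hub.
- sleeve: Tall narrow spacer sleeve, bare steel tube standing on end, loose: 44 mm outside diameter, 45 mm high, through bore 24 mm; both ends alike. About 0.3 kg. Origin: centre of the underside; z up along the bore.
- knob: Black plastic clamp knob, loose, standing with its closed end up: fluted round, 52 mm over the flutes (48 mm between), 34 mm high, a blind bore 24 mm in diameter and 24 mm deep from below. It only slips on, no thread. About 0.12 kg. Origin: centre of the underside (the open end); z up.
- collar: Low wide steel collar, loose, lying flat: 64 mm outside diameter, 22 mm high, through bore 24 mm, 0.35 kg. Belongs to another bottle size and stays where it is. Origin: centre of the underside.
- bottle: Filled sauce bottle, dark brown with a dark green cap, loose, standing upright: 54 mm in diameter, 150 mm high, 0.35 kg. Stays where it is. Origin: centre of the underside.
Things that resemble listed ones, but are neither listed nor needed, are in the scene too. What is shaped like the sleeve but green or yellow is not meant.

How it is judged:
On the way, in this order (a step that is already met when the one before it is completed fails the run):
1. the large star wheel rests on the arbor's base, released (horizontal distance between body_wheel and arbor below 0.012 m and z of body_wheel in the frame of arbor between 0.007 and 0.017 m and angle between body_wheel's own z axis and vertical below 0.12 rad and contact force between the fingers and body_wheel below 0.1 N), for 0.2 s.
2. the sleeve rests on the large wheel's hub, released (horizontal distance between sleeve and arbor below 0.012 m and z of sleeve in the frame of arbor between 0.041 and 0.051 m and angle between sleeve's own z axis and vertical below 0.12 rad and contact force between the fingers and sleeve below 0.1 N), for 0.2 s.
3. the small star wheel rests on the sleeve, released (horizontal distance between neck_wheel and arbor below 0.012 m and z of neck_wheel in the frame of arbor between 0.086 and 0.096 m and angle between neck_wheel's own z axis and vertical below 0.12 rad and contact force between the fingers and neck_wheel below 0.1 N), for 0.2 s.
4. the knob rests on the small wheel's hub over the arbor's tip, released (horizontal distance between knob and arbor below 0.012 m and z of knob in the frame of arbor between 0.12 and 0.13 m and angle between knob's own z axis and vertical below 0.12 rad and contact force between the fingers and knob below 0.1 N), for 0.2 s.
At the end, for the whole second after the job is handed in: Stacked from below: large wheel, sleeve, small wheel, knob; each within 12 mm of the post axis, underside within 5 mm of 12, 46, 91, 125 mm above the table, upright to 0.12 rad, released, at rest; collar and bottle within 30 mm of their start, bottle upright to 0.2 rad (horizontal distance between each of body_wheel, sleeve, neck_wheel, knob and arbor below 0.012 m and z of body_wheel in the frame of arbor between 0.007 and 0.017 m and angle between each of body_wheel, sleeve, neck_wheel, knob's own z axis and vertical below 0.12 rad and linear speed of each of body_wheel, sleeve, neck_wheel, knob below 0.02 m/s and angular speed of each of body_wheel, sleeve, neck_wheel, knob below 0.3 rad/s and z of sleeve in the frame of arbor between 0.041 and 0.051 m and z of neck_wheel in the frame of arbor between 0.086 and 0.096 m and z of knob in the frame of arbor between 0.12 and 0.13 m and distance of each of collar, bottle from where it was at the start of the episode below 0.03 m and angle between bottle's own z axis and vertical below 0.2 rad); the robot touches nothing.
It fails at once if the sauce bottle is knocked over or moved more than 30 mm (distance of bottle from where it was at the start of the episode above 0.03 m or angle between bottle's own z axis and vertical above 0.4 rad).
It fails at once if the low wide collar is moved more than 30 mm (distance of collar from where it was at the start of the episode above 0.03 m).
It fails at once if a part is dropped down the post (faster than 0.6 m/s on it) ((horizontal distance between body_wheel and arbor below 0.012 m and z of body_wheel in the frame of arbor below 0.13 m and linear speed of body_wheel above 0.6 m/s) or (horizontal distance between sleeve and arbor below 0.012 m and z of sleeve in the frame of arbor below 0.13 m and linear speed of sleeve above 0.6 m/s) or (horizontal distance between neck_wheel and arbor below 0.012 m and z of neck_wheel in the frame of arbor below 0.13 m and linear speed of neck_wheel above 0.6 m/s) or (horizontal distance between knob and arbor below 0.012 m and z of knob in the frame of arbor below 0.13 m and linear speed of knob above 0.6 m/s)).
It also fails if it takes over 109 s, if anything falls off the work surface, if the arm or the gripper's body presses on something with over 40 N, if the wrist force passes 120 N, or if a joint passes its speed limit or range.

## Working session

There is one attempt and no reset: what is moved stays moved. The work goes in short steps, Python scripts to look and compute and a tool call to move; the robot and the scene stay as the last step left them, time stands still between calls to the robot, and variables do not carry over. Pictures are saved under pics/ and viewed, at most 14 in all, crops included, and the job is handed in when it is done.

Besides the shell and the picture viewer there is one more tool, called after "Emit:" as a command line: name --argument value ..., lists and objects as JSON in quotes. move_arm: Moves the arm, as the interface text tells. Its arguments: {"type":"object","properties":{"steps":{"type":"array","items":{"type":"object","properties":{"xyz":{"type":"array","items":{"type":"number"}},"rotation":{"type":"array","items":{"type":"number"}}}}},"grip":{"type":"number"},"newtons":{"type":"number"}},"required":["steps"]}

```bash
mkdir -p pics
cat > h.py <<'E'
import numpy as np, cv2
from workcell import arm
def ray(m,u,v):
    f=200/np.tan(np.radians(m["fovy"])/2); T=np.array(m["camera_from_world"])
    d=np.array([(u-m["cx"])/f,-(v-m["cy"])/f,-1.]); R=T[:3,:3]
    return -R.T@T[:3,3], R.T@d
def onplane(m,u,v,z):
    c,d=ray(m,u,v); return c+d*(z-c[2])/d[2]
def proj(m,p):
    f=200/np.tan(np.radians(m["fovy"])/2); T=np.array(m["camera_from_world"])
    q=T[:3,:3]@np.array(p)+T[:3,3]; return m["cx"]+f*q[0]/-q[2], m["cy"]-f*q[1]/-q[2]
E
python3 - <<'E'
from h import *
for n in ["top","scene"]:
    cv2.imwrite(f"pics/{n}0.png",arm.camera(n)); m=arm.camera_model(n); print(n,m)
s=arm.state(); print(s["time"],s["position"],s["orientation"],s["ft_force"],arm.tcp_to_grasp)
E
```

```text
top {'fovy': 42.84975413870986, 'cx': 312.96011117927077, 'cy': 207.11049881597552, 'camera_from_world': array([[-0.01517154, -0.99970842, -0.01878572,  0.06568049],
       [ 0.99392083, -0.01712738,  0.10875677, -0.53753551],
       [-0.10904681, -0.01702151,  0.99389087, -1.34050325],
       [ 0.        ,  0.        ,  0.        ,  1.        ]])}
scene {'fovy': 42.474667372325385, 'cx': 319.4203003480917, 'cy': 202.29783633368086, 'camera_from_world': array([[-0.39646434,  0.91787545, -0.01790782,  0.16087821],
       [-0.71258734, -0.29537712,  0.63637382,  0.3698777 ],
       [ 0.57882235,  0.26506041,  0.77117292, -1.66708947],
       [ 0.        ,  0.        ,  0.        ,  1.        ]])}
0.1 [0.21208957 0.61387031 0.20448753] [ 1.65651312e-01  9.86184023e-01 -7.95695075e-04 -2.87900275e-04] [-0.0463269   0.1750619   0.70789636] 0.0188
```

View pics/top0.png

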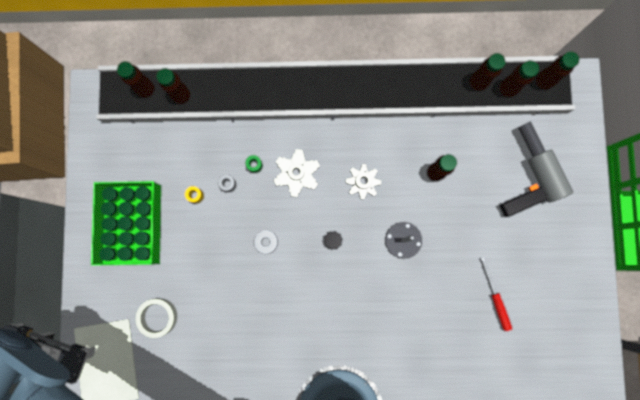

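View pics/scene0.png

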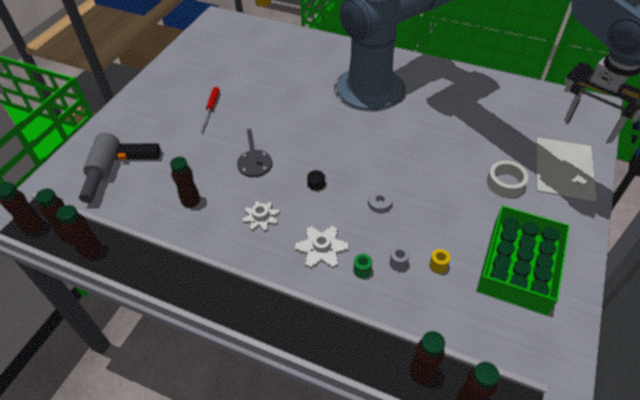

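Top view, listed things: large wheel (296,172), small wheel (364,181), knob (332,240), collar (265,241), arbor (403,240), bottle (440,168).
Could be mistaken for the sleeve: grey (227,184), green (254,163), yellow (193,194), collar (265,241). I choose the grey tall one at (227,184). The white ring at (155,318) and the conveyor and crate bottles are distractors.

Run:
```python
from h import *
t=cv2.imread("pics/top0.png"); s=cv2.imread("pics/scene0.png")
mt=arm.camera_model("top"); ms=arm.camera_model("scene")
# coarse two-view agreement: top pixel at mid height -> predict in scene
px=dict(body=(296,172,.034),neck=(364,181,.034),sleeve=(227,184,.045),knob=(332,240,.034),collar=(265,241,.022),arborbase=(403,240,.012),bottlecap=(447,162,.15),bottlefoot=(436,175,.0),green=(254,163,.045),yellow=(193,194,.045))
for k,(u,v,z) in px.items():
    p=onplane(mt,u,v,z); print(k,p.round(3),"r",round(float(np.hypot(*p[:2])),3),"scene",np.round(proj(ms,p)))
a=cv2.resize(t[140:265,170:460],None,fx=2.75,fy=2.75,interpolation=3)
b=cv2.resize(s[120:285,220:460],None,fx=3.0,fy=3.0,interpolation=3)[:, :800]
cv2.imwrite("pics/c.png",np.vstack([cv2.copyMakeBorder(a[:,:797],0,0,0,797-min(797,a.shape[1]),0),])) 
cv2.imwrite("pics/d.png",b); print(a.shape,b.shape)
```

```text
body [0.634 0.101 0.034] r 0.642 scene [320. 240.]
neck [ 0.606 -0.082  0.034] r 0.612 scene [259. 209.]
sleeve [0.603 0.286 0.045] r 0.668 scene [398. 252.]
knob [0.449 0.008 0.034] r 0.449 scene [315. 176.]
collar [0.45  0.187 0.022] r 0.487 scene [379. 199.]
arborbase [ 0.447 -0.184  0.012] r 0.484 scene [253. 162.]
bottlecap [ 0.631 -0.277  0.15 ] r 0.69 scene [178. 163.]
bottlefoot [ 0.625 -0.283  0.   ] r 0.686 scene [190. 199.]
green [0.659 0.214 0.045] r 0.693 scene [360. 260.]
yellow [0.578 0.377 0.045] r 0.69 scene [439. 256.]
(344, 798, 3) (495, 720, 3)
```

View pics/c.png

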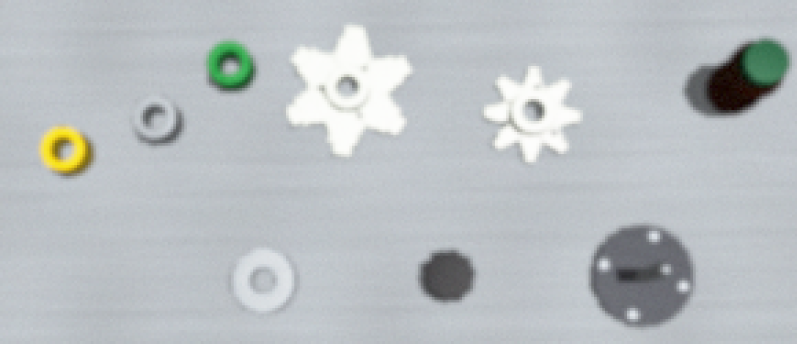

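Top and scene rays agree to about 1 px for every item, and the crop confirms the bare-steel tall ring (157,118) as the sleeve. The hand's body would hit the post tip with a vertical grasp of the large wheel, so that wheel will be held with a tilted hand. First I move above it and yaw.

Emit:
move_arm --steps '[{"xyz":[-0.81,-0.5,0]},{"xyz":[-0.81,-0.5,0]},{"xyz":[-0.81,-0.5,0]},{"xyz":[-0.81,-0.5,0]},{"xyz":[-0.81,-0.5,0]},{"xyz":[-0.81,-0.5,0]},{"xyz":[-0.81,-0.5,0]}]' --grip 0.7

```text
$.steps[0]: bad value
```

Emit:
move_arm --steps '[{"xyz":[-0.81,-0.5,0]},{"xyz":[-0.81,-0.5,0]},{"xyz":[-0.81,-0.5,0]},{"xyz":[-0.81,-0.5,0]},{"xyz":[-0.81,-0.5,0]},{"xyz":[-0.81,-0.5,0]},{"xyz":[-0.81,-0.5,0]}]'

```text
$.steps[0]: bad value
```

Emit:
move_arm --steps '[{"rotation":[0,0,1]},{"rotation":[0,0,1]},{"rotation":[0,0,1]},{"rotation":[0,0,1]},{"rotation":[0,0,1]},{"rotation":[0,0,1]},{"rotation":[0,0,1]},{"rotation":[0,0,1]}]'

```text
$.steps[0]: bad value
```

Emit:
move_arm --steps '[{"rotation":[0,0,1]},{"rotation":[0,0,1]},{"rotation":[0,0,1]},{"rotation":[0,0,1]},{"rotation":[0,0,1]},{"rotation":[0,0,1]},{"rotation":[0,0,1]},{"rotation":[0,0,1]}]'

```text
$.steps[0]: bad value
```

Emit:
move_arm --steps '[{"rotation":[0,0,1]},{"xyz":[0,0,0]}]'

```text
$.steps[0]: bad value
```

Both fields are required in each row.

Emit:
move_arm --steps '[{"xyz":[-0.81,-0.5,0],"rotation":[0,0,0]},{"xyz":[-0.81,-0.5,0],"rotation":[0,0,0]},{"xyz":[-0.81,-0.5,0],"rotation":[0,0,0]},{"xyz":[-0.81,-0.5,0],"rotation":[0,0,0]},{"xyz":[-0.81,-0.5,0],"rotation":[0,0,0]},{"xyz":[-0.81,-0.5,0],"rotation":[0,0,0]},{"xyz":[-0.81,-0.5,0],"rotation":[0,0,0]}]' --grip 0.7

```text
time: 0.8
position: [0.4238, 0.3546, 0.2051]
orientation: [0.166, 0.986, -0.0, -0.0]
ft_force: [0.8, 0.3, 0.7]
width: 0.699
grasp_force: 0.0
```

Emit:
move_arm --steps '[{"xyz":[-0.81,-0.5,0],"rotation":[0,0,0]},{"xyz":[-0.81,-0.5,0],"rotation":[0,0,0]},{"xyz":[-0.81,-0.5,0],"rotation":[0,0,0]},{"xyz":[-0.81,-0.5,0],"rotation":[0,0,0]},{"xyz":[-0.81,-0.5,0],"rotation":[0,0,0]},{"xyz":[-0.81,-0.5,0],"rotation":[0,0,0]},{"xyz":[-0.81,-0.5,0],"rotation":[0,0,0]}]'

```text
time: 1.5
position: [0.6346, 0.0966, 0.205]
orientation: [0.166, 0.986, -0.0, -0.0]
ft_force: [0.1, 0.8, -0.9]
width: 0.7
grasp_force: 0.0
```

Emit:
move_arm --steps '[{"xyz":[0,0,0],"rotation":[0,0,1]},{"xyz":[0,0,0],"rotation":[0,0,1]},{"xyz":[0,0,0],"rotation":[0,0,1]},{"xyz":[0,0,0],"rotation":[0,0,1]},{"xyz":[0,0,0],"rotation":[0,0,1]},{"xyz":[0,0,0],"rotation":[0,0,1]},{"xyz":[0,0,0],"rotation":[0,0,1]},{"xyz":[0,0,0],"rotation":[0,0,1]}]'

```text
time: 2.3
position: [0.6336, 0.0983, 0.2048]
orientation: [0.665, 0.747, -0.0, -0.0]
ft_force: [0.1, 0.5, 0.6]
width: 0.698
grasp_force: 0.0
```

Emit:
move_arm --steps '[{"xyz":[0,0,0],"rotation":[0,0,1]},{"xyz":[0,0,0],"rotation":[0,0,1]},{"xyz":[0,0,0],"rotation":[0,0,1]},{"xyz":[0,0,0],"rotation":[0,0,1]},{"xyz":[0,0,0],"rotation":[0,0,1]},{"xyz":[0,0,0],"rotation":[0,0,1]},{"xyz":[0,0,0],"rotation":[0,0,1]},{"xyz":[0,0,0],"rotation":[0,0,1]}]'

```text
time: 3.1
position: [0.6335, 0.0983, 0.2048]
orientation: [0.96, 0.281, -0.001, -0.0]
ft_force: [0.6, -0.1, 1.1]
width: 0.697
grasp_force: 0.0
```

Emit:
move_arm --steps '[{"xyz":[0,0,0],"rotation":[0,0,1]},{"xyz":[0,0,0],"rotation":[0,0,0]}]'

```text
time: 3.3
position: [0.6336, 0.0983, 0.2049]
orientation: [0.976, 0.216, -0.0, -0.0]
ft_force: [-0.0, 0.3, 0.4]
width: 0.7
grasp_force: 0.0
```

Run:
```python
from h import *
m=arm.camera_model("wrist"); im=arm.camera("wrist"); cv2.imwrite("pics/w1.png",im)
print(m["fovy"],m["cx"],m["cy"]); T=m["camera_from_world"]; print(-T[:3,:3].T@T[:3,3], T[:3,:3].round(2)); print(arm.state()["q"])
for p in [(.634,.101,.034),(.6335,.0983,.2049),(.634,.101,.0)]: print(np.round(proj(m,p)))
```

```text
65.23769825335488 320.1622459216511 197.12110997287277
[0.70499745 0.13226738 0.38387188] [[ 0.42 -0.91 -0.  ]
 [ 0.87  0.41 -0.27]
 [ 0.24  0.11  0.96]]
[-2.25978667e-02  2.25880676e-01  1.58142961e+00 -1.91189348e-05
  1.33516598e+00  1.11030211e+00]
[319. 180.]
[321. 243.]
[319. 175.]
```

View pics/w1.png

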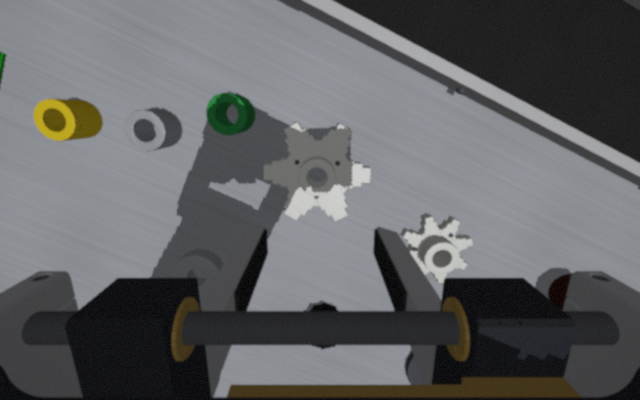

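Run:
```python
from h import *
m=arm.camera_model("wrist"); im=cv2.imread("pics/w1.png")
def circ(u,v,r,rm,rM):
    g=cv2.cvtColor(im,cv2.COLOR_BGR2GRAY)[v-r:v+r,u-r:u+r]
    g=cv2.resize(g,None,fx=4,fy=4,interpolation=2); g=cv2.equalizeHist(g)
    c=cv2.HoughCircles(g,3,1.5,200,param1=150,param2=0.3,minRadius=rm*4,maxRadius=rM*4)
    if c is not None:
        x,y,R=c[0,0]; return u-r+x/4,v-r+y/4,R/4
for n,a,z in [("body bore",(317,176,26,8,13),.034),("body hub",(317,176,30,16,24),.034),("neck bore",(441,258,26,8,13),.034),("sleeve",(149,129,26,8,13),.045)]:
    c=circ(*a); print(n,c, None if c is None else onplane(m,c[0],c[1],z).round(4))
t=cv2.cvtColor(cv2.imread("pics/top0.png"),cv2.COLOR_BGR2GRAY); mt=arm.camera_model("top")
for n,(u,v,r),z in [("arbor",(403,240,28),.012),("knob",(332,240,16),.034)]:
    b=((t[v-r:v+r,u-r:u+r]<130)*255).astype(np.uint8); b=cv2.morphologyEx(b,cv2.MORPH_CLOSE,np.ones((7,7)))
    k=max(cv2.findContours(b,0,1)[0],key=cv2.contourArea); e=cv2.fitEllipse(k); print(n,e, onplane(mt,e[0][0]+u-r,e[0][1]+v-r,z).round(4))
g=cv2.equalizeHist(cv2.cvtColor(im,6)[130:230,260:380]); cv2.imwrite("pics/e.png",cv2.resize(g,None,fx=4,fy=4,interpolation=2))
```

```text
body bore (np.float32(317.0625), np.float32(178.3125), np.float32(12.7625)) [0.6354 0.1039 0.034 ]
body hub (np.float32(311.1875), np.float32(168.6875), np.float32(21.7)) [0.6427 0.1146 0.034 ]
neck bore (np.float32(442.9375), np.float32(258.0625), np.float32(10.7)) [ 0.6102 -0.0784  0.034 ]
sleeve (np.float32(145.6875), np.float32(132.0625), np.float32(12.7625)) [0.6059 0.2912 0.045 ]
arbor ((27.725692749023438, 27.902135848999023), (34.54764938354492, 35.63006591796875), 105.58687591552734) [ 0.4474 -0.1834  0.012 ]
knob ((15.946656227111816, 15.931334495544434), (17.25460433959961, 18.672691345214844), 77.51763916015625) [0.4494 0.0077 0.034 ]
```

View pics/e.png

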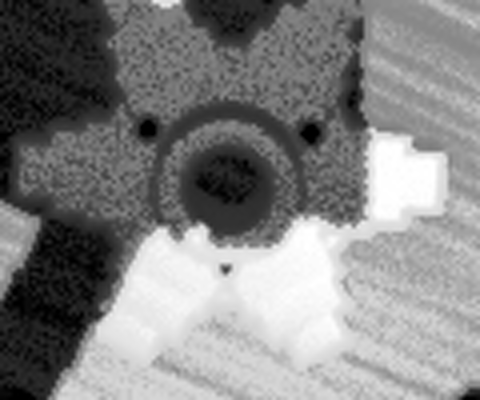

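Bore of the large wheel's hub is at wrist pixel (317,177), which gives about (0.636,0.103). The top view gives (0.634,0.101); they agree to about 3 mm. Now tilting the hand.

Emit:
move_arm --steps '[{"xyz":[0,0,0],"rotation":[0,-1,0]},{"xyz":[0,0,0],"rotation":[0,-1,0]},{"xyz":[0,0,0],"rotation":[0,-1,0]},{"xyz":[0,0,0],"rotation":[0,-1,0]},{"xyz":[0,0,0],"rotation":[0,-1,0]},{"xyz":[0,0,0],"rotation":[0,0,0]}]'

```text
time: 3.95
position: [0.6334, 0.099, 0.1989]
orientation: [0.916, 0.205, -0.338, 0.073]
ft_force: [-1.2, -0.4, -0.6]
width: 0.698
grasp_force: 0.0
```

```bash
cat >> h.py <<'E'
from scipy.spatial.transform import Rotation as Ro
def go(*targets):
    s=arm.state(); R=Ro.from_quat(s["orientation"]); p=np.array(s["position"])
    print("t",round(s["time"],2),"p",p.round(4),"R",R.as_matrix().round(3).tolist())
    for t in targets:
        d=R.inv().apply(np.array(t)-p)/.05; print(np.round(t,4),"units",d.round(2),"rows>=",round(float(np.linalg.norm(d)),2)); p=np.array(t)
E
python3 - <<'E'
from h import *
x=np.array([.906,.423,0]); W=np.array([.635,.1025,0])-.005*x; A=np.array([.4474,-.1834,0])-.005*x
go(W+[0,0,.075],W+[0,0,.021],W+[0,0,.180],A+[0,0,.18],A+[0,0,.036])
print(arm.state()["q"])
E
```

```text
t 3.95 p [0.6334 0.099  0.1989] R [[0.687, 0.424, -0.59], [0.326, -0.906, -0.272], [-0.649, -0.005, -0.76]]
[0.6305 0.1004 0.075 ] units [ 1.58 -0.04  1.91] rows>= 2.48
[0.6305 0.1004 0.021 ] units [0.7  0.01 0.82] rows>= 1.08
[0.6305 0.1004 0.18  ] units [-2.07 -0.02 -2.42] rows>= 3.18
[ 0.4429 -0.1855  0.18  ] units [-4.44  3.59  3.77] rows>= 6.84
[ 0.4429 -0.1855  0.036 ] units [1.87 0.01 2.19] rows>= 2.88
[ 0.0778015   0.69171384  1.09203608 -0.25290741  2.02039657  1.17675787]
```

Emit:
move_arm --steps '[{"xyz":[0.53,-0.01,0.64],"rotation":[0,0,0]},{"xyz":[0.53,-0.01,0.64],"rotation":[0,0,0]},{"xyz":[0.52,-0.02,0.63],"rotation":[0,0,0]},{"xyz":[0,0,0],"rotation":[0,0,0]},{"xyz":[0,0,0],"rotation":[0,0,0]}]'

```text
time: 4.45
position: [0.6322, 0.0996, 0.0828]
orientation: [0.918, 0.203, -0.334, 0.074]
ft_force: [1.0, 0.1, 0.1]
width: 0.696
grasp_force: 0.0
```

Run:
```python
from h import *
x=np.array([.906,.423,0]); W=np.array([.635,.1025,0])-.005*x
m=arm.camera_model("wrist"); im=arm.camera("wrist"); cv2.imwrite("pics/w2.png",im)
go(W+[0,0,.021]); print(np.round(proj(m,(.635,.1025,.034))))
```

```text
t 4.5 p [0.6335 0.0997 0.0845] R [[0.697, 0.422, -0.58], [0.324, -0.907, -0.27], [-0.64, 0.001, -0.769]]
[0.6305 0.1004 0.021 ] units [ 0.77 -0.04  1.01] rows>= 1.27
[319. 176.]
```

View pics/w2.png

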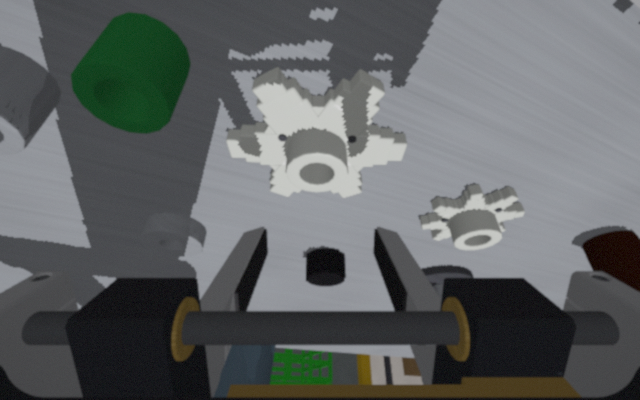

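Bore seen at (317,174), predicted (319,176), so the fit is within about 1.5 mm. Descending.

Emit:
move_arm --steps '[{"xyz":[0.26,-0.02,0.34],"rotation":[0,0,0]},{"xyz":[0.26,-0.01,0.34],"rotation":[0,0,0]},{"xyz":[0.25,-0.01,0.33],"rotation":[0,0,0]},{"xyz":[0,0,0],"rotation":[0,0,0]},{"xyz":[0,0,0],"rotation":[0,0,0]},{"xyz":[0,0,0],"rotation":[0,0,0]}]'

```text
time: 5.1
position: [0.6282, 0.1, 0.0175]
orientation: [0.917, 0.203, -0.335, 0.074]
ft_force: [-1.3, -1.4, 3.6]
width: 0.7
grasp_force: 2.1
```

Run:
```python
from h import *
x=np.array([.906,.423,0]); W=np.array([.635,.1025,0])-.005*x
go(W+[0,0,.021])
```

```text
t 5.1 p [0.6282 0.1    0.0175] R [[0.693, 0.422, -0.585], [0.322, -0.907, -0.272], [-0.645, -0.0, -0.764]]
[0.6305 0.1004 0.021 ] units [-0.01  0.01 -0.08] rows>= 0.08
```

Emit:
move_arm --steps '[{"xyz":[0,0,-0.09],"rotation":[0,0,0]},{"xyz":[0,0,0],"rotation":[0,0,0]},{"xyz":[0,0,0],"rotation":[0,0,0]}]'

```text
time: 5.4
position: [0.6313, 0.1017, 0.0209]
orientation: [0.918, 0.203, -0.334, 0.074]
ft_force: [-0.4, 0.5, -0.9]
width: 0.702
grasp_force: 0.0
```

Emit:
move_arm --steps '[{"xyz":[0,0,0],"rotation":[0,0,0]},{"xyz":[0,0,0],"rotation":[0,0,0]},{"xyz":[0,0,0],"rotation":[0,0,0]},{"xyz":[0,0,0],"rotation":[0,0,0]},{"xyz":[0,0,0],"rotation":[0,0,0]}]' --grip 0 --newtons 40

```text
time: 5.9
position: [0.6313, 0.1016, 0.0214]
orientation: [0.918, 0.203, -0.334, 0.074]
ft_force: [-0.4, 0.8, 0.0]
width: 0.458
grasp_force: 40.0
```

Run:
```python
from h import *
x=np.array([.906,.423,0]); p=arm.state()["position"]
go(p+[0,0,.16])
```

```text
t 5.9 p [0.6313 0.1016 0.0214] R [[0.695, 0.421, -0.583], [0.323, -0.907, -0.271], [-0.643, -0.0, -0.766]]
[0.6313 0.1016 0.1814] units [-2.06 -0.   -2.45] rows>= 3.2
```

Emit:
move_arm --steps '[{"xyz":[-0.1,0,-0.12],"rotation":[0,0,0]},{"xyz":[-0.3,0,-0.36],"rotation":[0,0,0]},{"xyz":[-0.4,0,-0.48],"rotation":[0,0,0]},{"xyz":[-0.45,0,-0.53],"rotation":[0,0,0]},{"xyz":[-0.45,0,-0.53],"rotation":[0,0,0]},{"xyz":[-0.36,0,-0.43],"rotation":[0,0,0]},{"xyz":[0,0,0],"rotation":[0,0,0]},{"xyz":[0,0,0],"rotation":[0,0,0]}]'

```text
time: 6.7
position: [0.6312, 0.1015, 0.1811]
orientation: [0.918, 0.203, -0.334, 0.074]
ft_force: [0.2, -0.2, -3.2]
width: 0.455
grasp_force: 40.0
```

Run:
```python
from h import *
m=arm.camera_model("wrist"); im=arm.camera("wrist"); cv2.imwrite("pics/w3.png",im)
x=np.array([.906,.423,0]); A=np.array([.4474,-.1834,0])-.0045*x
go(A+[0,0,.185])
p=np.array(arm.state()["position"])+.0045*x; print(np.round(proj(m,p+[0,0,.0126])))
```

```text
t 6.75 p [0.6304 0.1014 0.1796] R [[0.693, 0.422, -0.585], [0.323, -0.907, -0.271], [-0.644, -0.001, -0.765]]
[ 0.4433 -0.1853  0.185 ] units [-4.52  3.62  3.66] rows>= 6.85
[321. 256.]
```

View pics/w3.png

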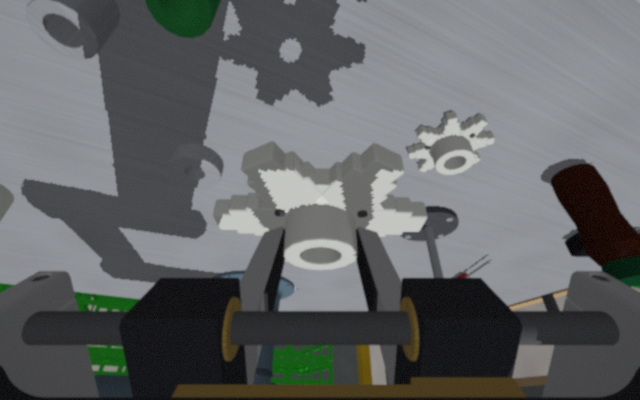

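Wheel held level, its bore at (321,253) against a predicted (321,256). Carrying it over the arbor.

Emit:
move_arm --steps '[{"xyz":[-0.3,0.24,0.24],"rotation":[0,0,0]},{"xyz":[-0.55,0.44,0.45],"rotation":[0,0,0]},{"xyz":[-0.62,0.5,0.5],"rotation":[0,0,0]},{"xyz":[-0.62,0.5,0.5],"rotation":[0,0,0]},{"xyz":[-0.62,0.5,0.5],"rotation":[0,0,0]},{"xyz":[-0.62,0.5,0.5],"rotation":[0,0,0]},{"xyz":[-0.6,0.48,0.49],"rotation":[0,0,0]},{"xyz":[-0.42,0.33,0.34],"rotation":[0,0,0]}]'

```text
time: 7.55
position: [0.4481, -0.1759, 0.1841]
orientation: [0.917, 0.203, -0.336, 0.072]
ft_force: [0.2, -0.2, -2.8]
width: 0.45
grasp_force: 40.0
```

Emit:
move_arm --steps '[{"xyz":[-0.17,0.13,0.14],"rotation":[0,0,0]},{"xyz":[0,0,0],"rotation":[0,0,0]},{"xyz":[0,0,0],"rotation":[0,0,0]},{"xyz":[0,0,0],"rotation":[0,0,0]}]'

```text
time: 7.95
position: [0.4445, -0.1842, 0.1861]
orientation: [0.917, 0.204, -0.334, 0.074]
ft_force: [-0.5, -0.2, -2.6]
width: 0.448
grasp_force: 40.0
```

Run:
```python
from h import *
x=np.array([.906,.423,0]); A=np.array([.4474,-.1834,0])-.0055*x
m=arm.camera_model("wrist"); im=arm.camera("wrist"); cv2.imwrite("pics/w4.png",im)
t=arm.camera("top"); s=arm.camera("scene")
go(A+[0,0,.185],A+[0,0,.125],A+[0,0,.036]); print("tip pred", np.round(proj(m,(.4474,-.1834,.14))))
a=cv2.resize(im[150:330,180:460],None,fx=2,fy=2)
b=cv2.resize(t[190:290,350:460],None,fx=2,fy=2); c=cv2.resize(s[80:200,200:320],None,fx=2,fy=2)
out=np.zeros((600,560,3),np.uint8); out[:360]=a; out[360:560,:220]=b; out[360:600,240:480]=c; cv2.imwrite("pics/f.png",out)
```

```text
t 8.1 p [ 0.4445 -0.1845  0.1865] R [[0.694, 0.423, -0.582], [0.324, -0.906, -0.272], [-0.643, -0.0, -0.766]]
[ 0.4424 -0.1857  0.185 ] units [-0.02  0.01  0.05] rows>= 0.06
[ 0.4424 -0.1857  0.125 ] units [0.77 0.   0.92] rows>= 1.2
[ 0.4424 -0.1857  0.036 ] units [1.14 0.   1.36] rows>= 1.78
tip pred [322. 180.]
```

View pics/f.png

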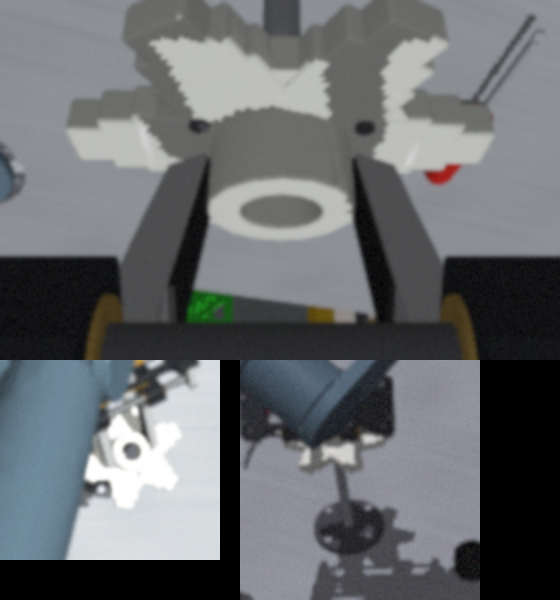

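Wheel over the arbor: post at column 321 in the wrist picture, in line with the bore. The top crop shows the bore at about (415.5,235.5); I check that with a ray at hub-top height.

Run:
```python
from h import *
mt=arm.camera_model("top"); print(onplane(mt,415.5,235.5,.198)); m=arm.camera_model("wrist"); print(onplane(m,180+141,150+105.5,.198))
```

```text
[ 0.44931885 -0.18422996  0.198     ]
[ 0.44896287 -0.18202401  0.198     ]
```

Emit:
move_arm --steps '[{"xyz":[0.1,0.01,0.15],"rotation":[0,0,0]},{"xyz":[0.2,0,0.25],"rotation":[0,0,0]},{"xyz":[0.22,0,0.28],"rotation":[0,0,0]},{"xyz":[0.22,0,0.27],"rotation":[0,0,0]},{"xyz":[0,0,0],"rotation":[0,0,0]},{"xyz":[0,0,0],"rotation":[0,0,0]}]'

```text
time: 8.7
position: [0.4416, -0.1865, 0.1258]
orientation: [0.917, 0.203, -0.335, 0.073]
ft_force: [-0.3, -0.0, -3.7]
width: 0.449
grasp_force: 40.0
```

Run:
```python
from h import *
x=np.array([.906,.423,0]); A=np.array([.4474,-.1834,0])-.0065*x
go(A+[0,0,.036],A+[0,0,.034]); print(arm.state()["ft_force"])
```

```text
t 8.7 p [ 0.4416 -0.1865  0.1258] R [[0.693, 0.421, -0.584], [0.323, -0.907, -0.271], [-0.644, -0.001, -0.765]]
[ 0.4415 -0.1861  0.036 ] units [ 1.16 -0.01  1.37] rows>= 1.8
[ 0.4415 -0.1861  0.034 ] units [0.03 0.   0.03] rows>= 0.04
[-0.31365519 -0.00800012 -3.6623809 ]
```

Forces are clean (weight only). Lowering.

Emit:
move_arm --steps '[{"xyz":[0.2,0,0.23],"rotation":[0,0,0]},{"xyz":[0.22,0,0.26],"rotation":[0,0,0]},{"xyz":[0.22,0,0.26],"rotation":[0,0,0]},{"xyz":[0.22,0,0.26],"rotation":[0,0,0]},{"xyz":[0.18,0,0.21],"rotation":[0,0,0]},{"xyz":[0.11,-0.01,0.14],"rotation":[0,0,0]},{"xyz":[0,0,0],"rotation":[0,0,0]},{"xyz":[0,0,0],"rotation":[0,0,0]}]'

```text
time: 9.5
position: [0.4424, -0.1861, 0.0376]
orientation: [0.918, 0.203, -0.334, 0.074]
ft_force: [-0.7, -0.1, -2.7]
width: 0.45
grasp_force: 40.0
```

Run:
```python
from h import *
m=arm.camera_model("wrist"); im=arm.camera("wrist"); cv2.imwrite("pics/w5.png",im[80:400,100:540])
x=np.array([.906,.423,0]); A=np.array([.4474,-.1834,0])-.0065*x
go(A+[0,0,.034]);print(arm.state()["ft_force"])
```

```text
t 9.55 p [ 0.4427 -0.1862  0.038 ] R [[0.695, 0.422, -0.582], [0.323, -0.907, -0.271], [-0.642, 0.001, -0.767]]
[ 0.4415 -0.1861  0.034 ] units [ 0.03 -0.01  0.07] rows>= 0.08
[ 0.22392371 -0.59880739 -2.23510525]
```

View pics/w5.png

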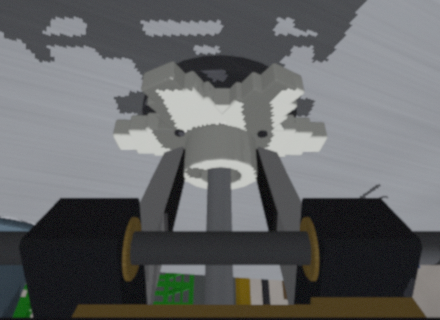

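Post is in the bore (crop column 217), the wheel about 4 mm above the base. Setting it down.

Emit:
move_arm --steps '[{"xyz":[0.02,0,0.03],"rotation":[0,0,0]},{"xyz":[0.03,0,0.03],"rotation":[0,0,0]},{"xyz":[0,0,0],"rotation":[0,0,0]},{"xyz":[0,0,0],"rotation":[0,0,0]}]'

```text
time: 9.95
position: [0.4422, -0.186, 0.0336]
orientation: [0.918, 0.203, -0.334, 0.074]
ft_force: [-0.7, -0.3, -3.0]
width: 0.446
grasp_force: 40.0
```

Emit:
move_arm --steps '[{"xyz":[0.02,0,0.02],"rotation":[0,0,0]},{"xyz":[0.01,0,0.01],"rotation":[0,0,0]},{"xyz":[0,0,0],"rotation":[0,0,0]}]'

```text
time: 10.25
position: [0.4423, -0.1861, 0.0334]
orientation: [0.917, 0.202, -0.335, 0.074]
ft_force: [-1.5, 2.6, 6.8]
width: 0.453
grasp_force: 40.0
```

Emit:
move_arm --steps '[{"xyz":[-0.02,0,-0.02],"rotation":[0,0,0]},{"xyz":[0,0,0],"rotation":[0,0,0]},{"xyz":[0,0,0],"rotation":[0,0,0]},{"xyz":[0,0,0],"rotation":[0,0,0]}]' --grip 0.68

```text
time: 10.65
position: [0.4422, -0.1861, 0.0328]
orientation: [0.918, 0.203, -0.334, 0.074]
ft_force: [0.6, -0.4, -0.8]
width: 0.677
grasp_force: 0.0
```

Emit:
move_arm --steps '[{"xyz":[-0.3,0,-0.36],"rotation":[0,0,0]},{"xyz":[-0.5,0,-0.6],"rotation":[0,0,0]},{"xyz":[-0.6,0,-0.72],"rotation":[0,0,0]},{"xyz":[-0.6,0,-0.72],"rotation":[0,0,0]},{"xyz":[0,0,0],"rotation":[0,0,0]}]'

```text
time: 11.15
position: [0.4462, -0.1872, 0.1956]
orientation: [0.919, 0.202, -0.329, 0.078]
ft_force: [0.8, 0.1, 1.4]
width: 0.682
grasp_force: 0.0
```

Emit:
move_arm --steps '[{"xyz":[0,0,0],"rotation":[0,1,0]},{"xyz":[0,0,0],"rotation":[0,1,0]},{"xyz":[0,0,0],"rotation":[0,1,0]},{"xyz":[0,0,0],"rotation":[0,1,0]},{"xyz":[0,0,0],"rotation":[0,1,0]},{"xyz":[0,0,0],"rotation":[0,0,0]},{"xyz":[0,0,0],"rotation":[0,0,0]}]'

```text
time: 11.85
position: [0.4421, -0.186, 0.1887]
orientation: [0.977, 0.215, -0.001, 0.0]
ft_force: [-0.4, -0.4, 0.3]
width: 0.681
grasp_force: 0.0
```

Run:
```python
from h import *
t=arm.camera("top");s=arm.camera("scene");cv2.imwrite("pics/t6.png",t)
b=cv2.resize(s[100:200,190:340],None,fx=3,fy=3);cv2.imwrite("pics/s6.png",b)
S=np.array([.603,.286,0])
go(S+[0,0,.2],S+[0,0,.10],S+[0,0,.018])
```

```text
t 11.95 p [ 0.443  -0.1855  0.1886] R [[0.906, 0.422, -0.002], [0.422, -0.906, 0.0], [-0.002, -0.001, -1.0]]
[0.603 0.286 0.2  ] units [ 6.88 -7.2  -0.23] rows>= 9.96
[0.603 0.286 0.1  ] units [0. 0. 2.] rows>= 2.0
[0.603 0.286 0.018] units [0.   0.   1.64] rows>= 1.64
```

View pics/s6.png

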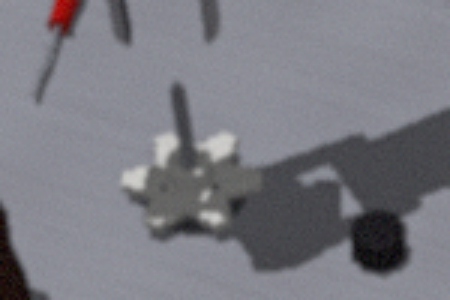

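Large wheel is seated flat on the base with the post through it. On to the sleeve.

Emit:
move_arm --steps '[{"xyz":[0.4,-0.42,-0.03],"rotation":[0,0,0]},{"xyz":[0.65,-0.68,-0.05],"rotation":[0,0,0]},{"xyz":[0.65,-0.68,-0.05],"rotation":[0,0,0]},{"xyz":[0.65,-0.68,-0.05],"rotation":[0,0,0]},{"xyz":[0.65,-0.68,-0.05],"rotation":[0,0,0]},{"xyz":[0.65,-0.68,0],"rotation":[0,0,0]},{"xyz":[0.65,-0.68,0],"rotation":[0,0,0]},{"xyz":[0.65,-0.68,0],"rotation":[0,0,0]}]'

```text
time: 12.75
position: [0.5584, 0.1567, 0.1998]
orientation: [0.976, 0.217, -0.001, 0.0]
ft_force: [0.1, 0.1, 0.1]
width: 0.68
grasp_force: 0.0
```

Emit:
move_arm --steps '[{"xyz":[0.65,-0.68,0],"rotation":[0,0,0]},{"xyz":[0.65,-0.68,0],"rotation":[0,0,0]},{"xyz":[0.63,-0.66,0],"rotation":[0,0,0]},{"xyz":[0,0,0.8],"rotation":[0,0,0]},{"xyz":[0,0,0.8],"rotation":[0,0,0]},{"xyz":[0,0,0],"rotation":[0,0,0]},{"xyz":[0,0,0],"rotation":[0,0,0]}]'

```text
time: 13.45
position: [0.6024, 0.2865, 0.1196]
orientation: [0.976, 0.216, -0.001, 0.0]
ft_force: [0.8, 0.3, 0.2]
width: 0.681
grasp_force: 0.0
```

Run:
```python
from h import *
m=arm.camera_model("wrist"); im=arm.camera("wrist"); cv2.imwrite("pics/w7.png",im)
S=np.array([.603,.286,0]); go(S+[0,0,.1]); print(np.round(proj(m,S+[0,0,.045])))
```

```text
t 13.5 p [0.6038 0.2865 0.1219] R [[0.907, 0.422, 0.002], [0.422, -0.907, 0.0], [0.001, 0.001, -1.0]]
[0.603 0.286 0.1  ] units [-0.02  0.    0.44] rows>= 0.44
[322. 206.]
```

View pics/w7.png

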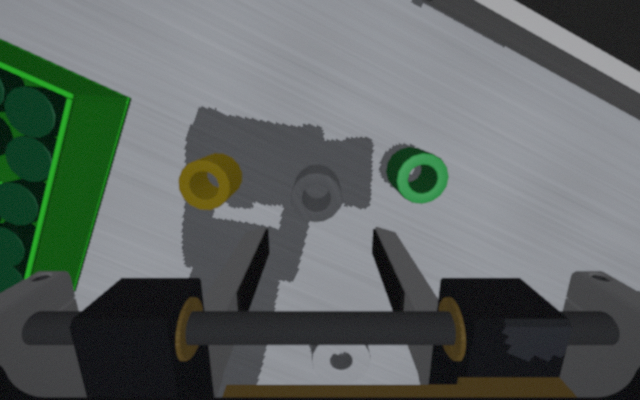

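Run:
```python
from h import *
m=arm.camera_model("wrist"); im=cv2.imread("pics/w7.png"); mt=arm.camera_model("top"); print("top",onplane(mt,227.1,182.9,.045))
g=cv2.createCLAHE(4,(2,2)).apply(cv2.resize(cv2.cvtColor(im,6)[155:235,270:370],None,fx=5,fy=5,interpolation=2)); cv2.imwrite("pics/g.png",g)
for v in (190,195,200): print(v,onplane(m,317,v,.045))
```

```text
top [0.60614518 0.2859587  0.045     ]
190 [0.61529688 0.29553394 0.045     ]
195 [0.61132777 0.29370042 0.045     ]
200 [0.60732353 0.29185066 0.045     ]
```

View pics/g.png

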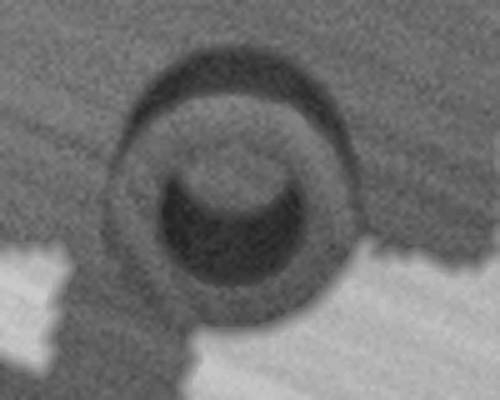

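Sleeve top ring in the wrist view is centred at (316,197). I cross-check it numerically with the other cameras.

Run:
```python
from h import *
def fit(f,u,v,r,rm,rM):
    g=cv2.cvtColor(f,6)[v-r:v+r,u-r:u+r]; g=cv2.GaussianBlur(cv2.resize(g,None,fx=6,fy=6,interpolation=2),(0,0),3)
    c=cv2.HoughCircles(g,cv2.HOUGH_GRADIENT,1,300,param1=60,param2=12,minRadius=rm*6,maxRadius=rM*6)
    x,y,R=c[0,0]; return u-r+x/6,v-r+y/6,R/6
t=cv2.imread("pics/top0.png"); s=cv2.imread("pics/scene0.png"); w=cv2.imread("pics/w7.png")
for n,f,m,a in [("top",t,arm.camera_model("top"),(227,183,14,6,11)),("topgreen",t,arm.camera_model("top"),(254,163,14,6,11)),("scene",s,arm.camera_model("scene"),(400,254,14,6,12)),("wristgreen",w,arm.camera_model("wrist"),(422,177,35,20,28)),("wristgrey",w,arm.camera_model("wrist"),(316,197,34,20,28))]:
    c=fit(f,*a); print(n,np.round(c,1),onplane(m,c[0],c[1],.045).round(4))
```

```text
top [228.4 184.8   7.8] [0.6011 0.2824 0.045 ]
topgreen [254.8 165.2   7.8] [0.6528 0.2115 0.045 ]Traceback (most recent call last):
  File "<stdin>", line 8, in <module>
  File "<stdin>", line 5, in fit
TypeError: 'NoneType' object is not subscriptable
```

Run:
```python
from h import *
m=arm.camera_model("wrist"); mt=arm.camera_model("top")
print(onplane(m,421.5,177,.045),onplane(mt,253.6,163.3,.045)); print(onplane(m,207,182,.045),onplane(mt,193.6,194.4,.045)); print(onplane(m,316.4,197,.045))
```

```text
[0.6622567 0.2210815 0.045    ] [0.65818076 0.21460734 0.045     ]
[0.58269504 0.38205451 0.045     ] [0.57662596 0.37586855 0.045     ]
[0.60951538 0.29342479 0.045     ]
```

All three rings show the same wrist-minus-top bias here. It was small near the middle, so the top view is compressed toward its edge. I trust the close wrist view: sleeve at (0.6085,0.2915).

Emit:
move_arm --steps '[{"xyz":[0.13,-0.05,0],"rotation":[0,0,0]},{"xyz":[0,0,0.3],"rotation":[0,0,0]},{"xyz":[0,0,0.5],"rotation":[0,0,0]},{"xyz":[0,0,0.5],"rotation":[0,0,0]},{"xyz":[0,0,0.5],"rotation":[0,0,0]},{"xyz":[0,0,0.25],"rotation":[0,0,0]},{"xyz":[0,0,0],"rotation":[0,0,0]},{"xyz":[0,0,0],"rotation":[0,0,0]}]'

```text
time: 14.3
position: [0.6085, 0.2909, 0.019]
orientation: [0.976, 0.216, 0.001, -0.0]
ft_force: [0.8, -0.1, -0.1]
width: 0.677
grasp_force: 0.0
```

Emit:
move_arm --steps '[{"xyz":[0,0,0],"rotation":[0,0,0]},{"xyz":[0,0,0],"rotation":[0,0,0]},{"xyz":[0,0,0],"rotation":[0,0,0]},{"xyz":[0,0,0],"rotation":[0,0,0]},{"xyz":[0,0,0],"rotation":[0,0,0]},{"xyz":[0,0,0],"rotation":[0,0,0]}]' --grip 0

```text
time: 14.9
position: [0.6084, 0.2913, 0.0193]
orientation: [0.976, 0.216, 0.001, -0.0]
ft_force: [-1.0, 0.7, 6.4]
width: 0.461
grasp_force: 40.0
```

Emit:
move_arm --steps '[{"xyz":[0,0,-0.15],"rotation":[0,0,0]},{"xyz":[0,0,-0.5],"rotation":[0,0,0]},{"xyz":[0,0,-0.8],"rotation":[0,0,0]},{"xyz":[0,0,-0.8],"rotation":[0,0,0]},{"xyz":[0,0,-0.8],"rotation":[0,0,0]},{"xyz":[0,0,-0.4],"rotation":[0,0,0]},{"xyz":[0,0,0],"rotation":[0,0,0]},{"xyz":[0,0,0],"rotation":[0,0,0]}]'

```text
time: 15.7
position: [0.6069, 0.2902, 0.1889]
orientation: [0.976, 0.216, -0.001, 0.0]
ft_force: [-0.8, -0.7, -2.7]
width: 0.464
grasp_force: 40.0
```

Run:
```python
from h import *
m=arm.camera_model("wrist"); im=arm.camera("wrist"); cv2.imwrite("pics/w8.png",im)
A=np.array([.4474,-.1834,0]); go(A+[0,0,.19]); print(arm.state()["ft_force"],arm.state()["width"])
p=arm.state()["position"]; print(np.round(proj(m,p+np.array([0,0,.0255]))))
g=cv2.cvtColor(im,6)[190:300,270:372]; cv2.imwrite("pics/w8c.png",cv2.resize(cv2.createCLAHE(3,(2,2)).apply(g),None,fx=4,fy=4))
```

```text
t 15.75 p [0.6063 0.2901 0.1877] R [[0.907, 0.421, -0.004], [0.421, -0.907, -0.002], [-0.005, -0.0, -1.0]]
[ 0.4474 -0.1834  0.19  ] units [-6.87  7.25 -0.02] rows>= 9.99
[-0.17248302 -0.30784307 -3.61993892] 0.45758679382565953
[321. 262.]
```

View pics/w8c.png

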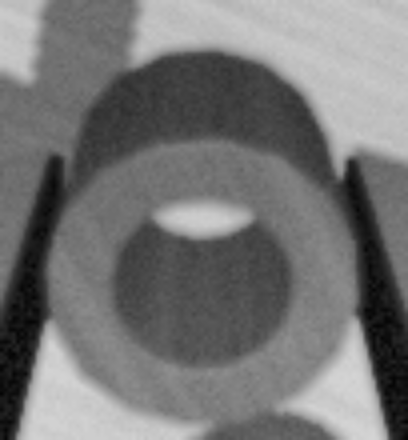

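Sleeve ring is centred at (320.7,260), predicted (321,262), so it is well centred in the hand. Carrying it to the post.

Emit:
move_arm --steps '[{"xyz":[-0.3,0.32,0],"rotation":[0,0,0]},{"xyz":[-0.55,0.58,0],"rotation":[0,0,0]},{"xyz":[-0.65,0.69,0],"rotation":[0,0,0]},{"xyz":[-0.65,0.69,0],"rotation":[0,0,0]},{"xyz":[-0.65,0.69,0],"rotation":[0,0,0]},{"xyz":[-0.65,0.69,0],"rotation":[0,0,0]},{"xyz":[-0.65,0.69,0],"rotation":[0,0,0]},{"xyz":[-0.65,0.69,0],"rotation":[0,0,0]}]'

```text
time: 16.55
position: [0.4961, -0.0391, 0.1879]
orientation: [0.976, 0.216, -0.002, -0.001]
ft_force: [-0.2, 0.2, -3.0]
width: 0.456
grasp_force: 40.0
```

Emit:
move_arm --steps '[{"xyz":[-0.65,0.69,0],"rotation":[0,0,0]},{"xyz":[-0.65,0.69,0],"rotation":[0,0,0]},{"xyz":[-0.5,0.52,0],"rotation":[0,0,0]},{"xyz":[-0.28,0.3,0],"rotation":[0,0,0]},{"xyz":[0,0,0],"rotation":[0,0,0]},{"xyz":[0,0,0],"rotation":[0,0,0]}]'

```text
time: 17.15
position: [0.4497, -0.1808, 0.1886]
orientation: [0.977, 0.215, -0.001, -0.002]
ft_force: [0.2, 0.6, -3.1]
width: 0.461
grasp_force: 40.0
```

Run:
```python
from h import *
A=np.array([.4465,-.1838,0]); go(A+[0,0,.125],A+[0,0,.068])
```

```text
t 17.15 p [ 0.4497 -0.1808  0.1886] R [[0.907, 0.421, -0.003], [0.421, -0.907, 0.002], [-0.001, -0.003, -1.0]]
[ 0.4465 -0.1838  0.125 ] units [-0.08  0.03  1.27] rows>= 1.28
[ 0.4465 -0.1838  0.068 ] units [0.   0.   1.14] rows>= 1.14
```

Emit:
move_arm --steps '[{"xyz":[-0.08,0.03,0],"rotation":[0,0,0]},{"xyz":[0,0,0.2],"rotation":[0,0,0]},{"xyz":[0,0,0.35],"rotation":[0,0,0]},{"xyz":[0,0,0.35],"rotation":[0,0,0]},{"xyz":[0,0,0.35],"rotation":[0,0,0]},{"xyz":[0,0,0],"rotation":[0,0,0]}]'

```text
time: 17.75
position: [0.4458, -0.1824, 0.1247]
orientation: [0.976, 0.216, -0.002, -0.002]
ft_force: [-0.5, -0.4, -3.7]
width: 0.463
grasp_force: 40.0
```

Emit:
move_arm --steps '[{"xyz":[0,0,0.3],"rotation":[0,0,0]},{"xyz":[0,0,0.35],"rotation":[0,0,0]},{"xyz":[0,0,0.3],"rotation":[0,0,0]},{"xyz":[0,0,0.15],"rotation":[0,0,0]},{"xyz":[0,0,0],"rotation":[0,0,0]},{"xyz":[0,0,0],"rotation":[0,0,0]}]'

```text
time: 18.35
position: [0.4482, -0.1847, 0.0738]
orientation: [0.976, 0.216, 0.0, 0.0]
ft_force: [-0.8, 0.7, -3.7]
width: 0.457
grasp_force: 40.0
```

Emit:
move_arm --steps '[{"xyz":[0,0,0.07],"rotation":[0,0,0]},{"xyz":[0,0,0.05],"rotation":[0,0,0]},{"xyz":[0,0,0.03],"rotation":[0,0,0]},{"xyz":[0,0,0],"rotation":[0,0,0]},{"xyz":[0,0,0],"rotation":[0,0,0]}]'

```text
time: 18.85
position: [0.4477, -0.1846, 0.0656]
orientation: [0.976, 0.216, 0.0, 0.0]
ft_force: [-0.1, -0.3, -2.8]
width: 0.458
grasp_force: 40.0
```

Emit:
move_arm --steps '[{"xyz":[0,0,0.02],"rotation":[0,0,0]},{"xyz":[0,0,0.02],"rotation":[0,0,0]},{"xyz":[0,0,0],"rotation":[0,0,0]}]'

```text
time: 19.15
position: [0.4479, -0.1848, 0.0653]
orientation: [0.976, 0.216, -0.0, -0.0]
ft_force: [-3.9, 3.1, 9.9]
width: 0.458
grasp_force: 40.0
```

Emit:
move_arm --steps '[{"xyz":[0,0,-0.02],"rotation":[0,0,0]},{"xyz":[0,0,0],"rotation":[0,0,0]},{"xyz":[0,0,0],"rotation":[0,0,0]},{"xyz":[0,0,0],"rotation":[0,0,0]}]' --grip 0.68

```text
time: 19.55
position: [0.4477, -0.1846, 0.0645]
orientation: [0.976, 0.216, 0.0, 0.0]
ft_force: [0.5, 0.6, 0.7]
width: 0.681
grasp_force: 0.0
```

Emit:
move_arm --steps '[{"xyz":[0,0,-0.3],"rotation":[0,0,0]},{"xyz":[0,0,-0.7],"rotation":[0,0,0]},{"xyz":[0,0,-0.8],"rotation":[0,0,0]},{"xyz":[0,0,-0.6],"rotation":[0,0,0]},{"xyz":[0,0,0],"rotation":[0,0,0]},{"xyz":[0,0,0],"rotation":[0,0,0]}]'

```text
time: 20.15
position: [0.4477, -0.1846, 0.1845]
orientation: [0.976, 0.216, 0.0, 0.0]
ft_force: [-0.9, 1.0, 0.1]
width: 0.678
grasp_force: 0.0
```

Run:
```python
from h import *
N=np.array([.6075,-.080,0]); go(N+[0,0,.186],N+[0,0,.12]); im=arm.camera("scene"); cv2.imwrite("pics/s9.png",im)
```

```text
t 20.15 p [ 0.4477 -0.1846  0.1845] R [[0.907, 0.422, 0.0], [0.422, -0.907, -0.0], [0.0, 0.001, -1.0]]
[ 0.6075 -0.08    0.186 ] units [ 3.78 -0.55 -0.03] rows>= 3.82
[ 0.6075 -0.08    0.12  ] units [-0.   -0.    1.32] rows>= 1.32
```

Emit:
move_arm --steps '[{"xyz":[0.5,-0.07,0],"rotation":[0,0,0]},{"xyz":[0.9,-0.13,0],"rotation":[0,0,0]},{"xyz":[0.95,-0.14,0],"rotation":[0,0,0]},{"xyz":[0.9,-0.13,0],"rotation":[0,0,0]},{"xyz":[0.53,-0.08,0.5],"rotation":[0,0,0]},{"xyz":[0,0,0.8],"rotation":[0,0,0]},{"xyz":[0,0,0],"rotation":[0,0,0]},{"xyz":[0,0,0],"rotation":[0,0,0]}]'

```text
time: 21.0
position: [0.6058, -0.0796, 0.1175]
orientation: [0.976, 0.216, -0.002, -0.001]
ft_force: [0.5, -0.6, -0.4]
width: 0.683
grasp_force: 0.0
```

Run:
```python
from h import *
m=arm.camera_model("wrist"); im=arm.camera("wrist"); cv2.imwrite("pics/w10.png",im)
N=np.array([.6075,-.080,0]); go(N+[0,0,.12],N+[0,0,.017]); print(np.round(proj(m,N+[0,0,.034]),1))
# white wheel silhouette -> plate centre
h=cv2.cvtColor(im,cv2.COLOR_BGR2GRAY); b=h[100:280,240:400]
print(np.percentile(b,[2,25,50,75,98]))
g=cv2.createCLAHE(3,(2,2)).apply(b); c=cv2.resize(g,None,fx=4,fy=3.3); cv2.imwrite("pics/w10c.png",cv2.resize(g,None,fx=3.3,fy=3.3))
```

```text
t 21.05 p [ 0.6071 -0.0802  0.1196] R [[0.907, 0.421, -0.001], [0.421, -0.907, 0.0], [-0.001, -0.0, -1.0]]
[ 0.6075 -0.08    0.12  ] units [ 0.01 -0.   -0.01] rows>= 0.01
[ 0.6075 -0.08    0.017 ] units [0.   0.   2.06] rows>= 2.06
[322.5 202. ]
[ 16.  84. 121. 154. 184.]
```

View pics/w10c.png

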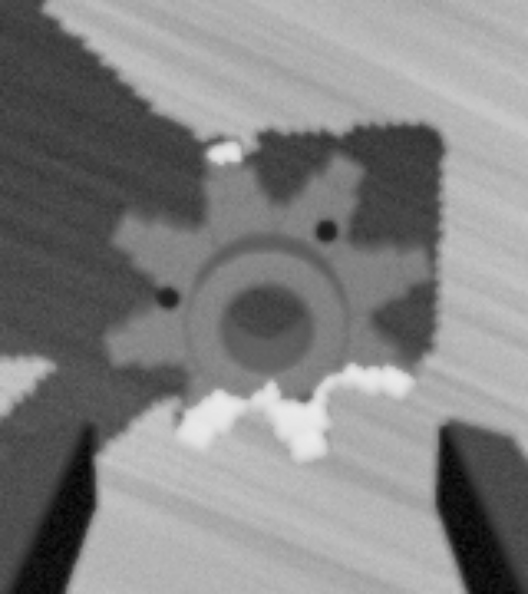

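Small wheel: bore at (321,199.7), predicted (322.5,202), about 2 mm off, so I nudge and descend.

Emit:
move_arm --steps '[{"xyz":[0.03,-0.02,0.2],"rotation":[0,0,0]},{"xyz":[0,0,0.5],"rotation":[0,0,0]},{"xyz":[0,0,0.5],"rotation":[0,0,0]},{"xyz":[0,0,0.5],"rotation":[0,0,0]},{"xyz":[0,0,0.3],"rotation":[0,0,0]},{"xyz":[0,0,0],"rotation":[0,0,0]},{"xyz":[0,0,0],"rotation":[0,0,0]},{"xyz":[0,0,0],"rotation":[0,0,0]}]'

```text
time: 21.85
position: [0.6097, -0.0789, 0.0214]
orientation: [0.976, 0.216, 0.001, 0.001]
ft_force: [0.0, -0.3, -0.2]
width: 0.678
grasp_force: 0.0
```

Emit:
move_arm --steps '[{"xyz":[0,0,0.07],"rotation":[0,0,0]},{"xyz":[0,0,0],"rotation":[0,0,0]},{"xyz":[0,0,0],"rotation":[0,0,0]}]'

```text
time: 22.15
position: [0.6085, -0.0784, 0.0163]
orientation: [0.976, 0.216, 0.0, 0.0]
ft_force: [0.2, 0.3, 0.2]
width: 0.681
grasp_force: 0.0
```

Emit:
move_arm --steps '[{"xyz":[0,0,0],"rotation":[0,0,0]},{"xyz":[0,0,0],"rotation":[0,0,0]},{"xyz":[0,0,0],"rotation":[0,0,0]},{"xyz":[0,0,0],"rotation":[0,0,0]},{"xyz":[0,0,0],"rotation":[0,0,0]},{"xyz":[0,0,0],"rotation":[0,0,0]}]' --grip 0

```text
time: 22.75
position: [0.6084, -0.0784, 0.0161]
orientation: [0.976, 0.216, 0.0, -0.0]
ft_force: [0.0, 0.1, 0.5]
width: 0.453
grasp_force: 40.0
```

Emit:
move_arm --steps '[{"xyz":[0,0,-0.15],"rotation":[0,0,0]},{"xyz":[0,0,-0.5],"rotation":[0,0,0]},{"xyz":[0,0,-0.8],"rotation":[0,0,0]},{"xyz":[0,0,-0.8],"rotation":[0,0,0]},{"xyz":[0,0,-0.8],"rotation":[0,0,0]},{"xyz":[0,0,-0.4],"rotation":[0,0,0]},{"xyz":[0,0,0],"rotation":[0,0,0]},{"xyz":[0,0,0],"rotation":[0,0,0]}]'

```text
time: 23.55
position: [0.6079, -0.0782, 0.1878]
orientation: [0.976, 0.216, -0.0, -0.0]
ft_force: [0.2, 0.7, -2.7]
width: 0.46
grasp_force: 40.0
```

Run:
```python
from h import *
m=arm.camera_model("wrist"); im=arm.camera("wrist"); cv2.imwrite("pics/w11.png",im)
A=np.array([.4474,-.1840,0]); go(A+[0,0,.186],A+[0,0,.115]); p=np.array(arm.state()["position"])
print(arm.state()["width"],arm.state()["ft_force"],np.round(proj(m,p+[0,0,.016]),1))
g=cv2.cvtColor(im,6)
# profile of column 321 and row through predicted centre
print(g[225:310:3,321]); print(g[268,285:360:3])
```

```text
t 23.6 p [ 0.6072 -0.0781  0.1865] R [[0.907, 0.422, -0.003], [0.422, -0.907, 0.001], [-0.002, -0.002, -1.0]]
[ 0.4474 -0.184   0.186 ] units [-3.79  0.57  0.02] rows>= 3.84
[ 0.4474 -0.184   0.115 ] units [0.   0.   1.42] rows>= 1.42
0.45875888657741326 [-0.26901665  0.43786673 -2.18361916] [320.6 253.9]
[121 123 122 148 158 156 157 161 128 100 101 102 103 102 100 101 117 125
 123 121 124 204 210 209 210 210 210 212 205]
[133 121 122 122 123 124 120 112 102 100 102 102 101 101 100 101 104 119
 123 124 123 122 122 120 115]
```

Grip is consistent: bore spans rows 233–272, centre 252.5, predicted 254. Carrying the small wheel to the post.

Emit:
move_arm --steps '[{"xyz":[-0.35,0.05,0],"rotation":[0,0,0]},{"xyz":[-0.65,0.1,0],"rotation":[0,0,0]},{"xyz":[-0.75,0.11,0],"rotation":[0,0,0]},{"xyz":[-0.75,0.11,0],"rotation":[0,0,0]},{"xyz":[-0.7,0.11,0],"rotation":[0,0,0]},{"xyz":[-0.4,0.06,0],"rotation":[0,0,0]},{"xyz":[-0.2,0.03,0],"rotation":[0,0,0]},{"xyz":[0,0,0],"rotation":[0,0,0]}]'

```text
time: 24.4
position: [0.447, -0.1843, 0.1871]
orientation: [0.977, 0.215, -0.001, -0.001]
ft_force: [-0.8, 0.8, -1.4]
width: 0.457
grasp_force: 40.0
```

Emit:
move_arm --steps '[{"xyz":[0,0,0],"rotation":[0,0,0]},{"xyz":[0,0,0],"rotation":[0,0,0]},{"xyz":[0,0,0],"rotation":[0,0,0]}]'

```text
time: 24.7
position: [0.4486, -0.1838, 0.1884]
orientation: [0.976, 0.216, -0.0, -0.0]
ft_force: [-0.5, 0.2, -2.6]
width: 0.453
grasp_force: 40.0
```

Run:
```python
from h import *
A=np.array([.447,-.1840,0]); go(A+[0,0,.186],A+[0,0,.112])
m=arm.camera_model("wrist"); im=arm.camera("wrist"); g=cv2.cvtColor(im,6)
print(np.round(proj(m,(.4474,-.184,.14)),1)); print(g[225:290:3,321]); print([g[r,290:352:3].tolist() for r in (238,244,250)])
```

```text
t 24.7 p [ 0.4486 -0.1838  0.1884] R [[0.906, 0.423, -0.0], [0.423, -0.906, 0.0], [-0.0, -0.0, -1.0]]
[ 0.447 -0.184  0.186] units [-0.03 -0.01  0.05] rows>= 0.06
[ 0.447 -0.184  0.112] units [0.   0.   1.48] rows>= 1.48
[320.6 218.4]
[117 118 116 141 152 154 155 155 122  97  95  98  97  98  99  99 110 120
 117 117 120 151]
[[119, 118, 119, 118, 116, 122, 150, 152, 153, 152, 151, 152, 151, 151, 146, 123, 118, 117, 118, 118, 119], [118, 118, 120, 115, 95, 99, 142, 152, 153, 154, 154, 155, 153, 154, 143, 97, 97, 117, 118, 118, 117], [118, 116, 118, 100, 93, 92, 95, 96, 96, 104, 104, 100, 96, 99, 96, 93, 91, 100, 117, 118, 117]]
```

Aligned to within about 1.5 mm. Lowering.

Emit:
move_arm --steps '[{"xyz":[-0.03,-0.01,0.1],"rotation":[0,0,0]},{"xyz":[0,0,0.3],"rotation":[0,0,0]},{"xyz":[0,0,0.35],"rotation":[0,0,0]},{"xyz":[0,0,0.35],"rotation":[0,0,0]},{"xyz":[0,0,0.25],"rotation":[0,0,0]},{"xyz":[0,0,0.12],"rotation":[0,0,0]},{"xyz":[0,0,0],"rotation":[0,0,0]},{"xyz":[0,0,0],"rotation":[0,0,0]}]'

```text
time: 25.55
position: [0.447, -0.1848, 0.1156]
orientation: [0.976, 0.216, 0.0, 0.0]
ft_force: [-0.5, 0.2, -1.4]
width: 0.457
grasp_force: 40.0
```

Emit:
move_arm --steps '[{"xyz":[0,0,0],"rotation":[0,0,0]},{"xyz":[0,0,0],"rotation":[0,0,0]}]'

```text
time: 25.75
position: [0.447, -0.1849, 0.1158]
orientation: [0.976, 0.216, 0.0, 0.001]
ft_force: [0.6, -0.2, -1.7]
width: 0.456
grasp_force: 40.0
```

Emit:
move_arm --steps '[{"xyz":[0,0,0.06],"rotation":[0,0,0]},{"xyz":[0,0,0.06],"rotation":[0,0,0]},{"xyz":[0,0,0.05],"rotation":[0,0,0]},{"xyz":[0,0,0],"rotation":[0,0,0]},{"xyz":[0,0,0],"rotation":[0,0,0]}]'

```text
time: 26.25
position: [0.4468, -0.1846, 0.107]
orientation: [0.976, 0.216, 0.0, 0.0]
ft_force: [-1.4, 1.9, 4.3]
width: 0.454
grasp_force: 40.0
```

Emit:
move_arm --steps '[{"xyz":[0,0,0.02],"rotation":[0,0,0]},{"xyz":[0,0,0],"rotation":[0,0,0]},{"xyz":[0,0,0],"rotation":[0,0,0]}]'

```text
time: 26.55
position: [0.4469, -0.1847, 0.107]
orientation: [0.976, 0.216, 0.0, 0.0]
ft_force: [-4.3, 3.1, 10.2]
width: 0.453
grasp_force: 40.0
```

Emit:
move_arm --steps '[{"xyz":[0,0,-0.02],"rotation":[0,0,0]},{"xyz":[0,0,0],"rotation":[0,0,0]},{"xyz":[0,0,0],"rotation":[0,0,0]},{"xyz":[0,0,0],"rotation":[0,0,0]}]' --grip 0.7

```text
time: 26.95
position: [0.4464, -0.1845, 0.1062]
orientation: [0.976, 0.216, -0.0, -0.0]
ft_force: [-0.2, 0.7, -0.5]
width: 0.695
grasp_force: 0.0
```

Emit:
move_arm --steps '[{"xyz":[0,0,-0.3],"rotation":[0,0,0]},{"xyz":[0,0,-0.6],"rotation":[0,0,0]},{"xyz":[0,0,-0.6],"rotation":[0,0,0]},{"xyz":[0,0,-0.2],"rotation":[0,0,0]},{"xyz":[0,0,0],"rotation":[0,0,0]},{"xyz":[0,0,0],"rotation":[0,0,0]}]'

```text
time: 27.55
position: [0.4459, -0.1841, 0.1901]
orientation: [0.976, 0.216, -0.001, -0.001]
ft_force: [-0.5, -0.3, -0.3]
width: 0.702
grasp_force: 0.0
```

Run:
```python
from h import *
K=np.array([.450,.009,0]); go(K+[0,0,.19],K+[0,0,.12]);cv2.imwrite("pics/t12.png",arm.camera("top"))
```

```text
t 27.55 p [ 0.4459 -0.1841  0.1901] R [[0.907, 0.422, -0.002], [0.422, -0.907, 0.001], [-0.001, -0.002, -1.0]]
[0.45  0.009 0.19 ] units [ 1.7  -3.47  0.01] rows>= 3.86
[0.45  0.009 0.12 ] units [0.  0.  1.4] rows>= 1.4
```

Emit:
move_arm --steps '[{"xyz":[0.25,-0.5,0],"rotation":[0,0,0]},{"xyz":[0.4,-0.82,0],"rotation":[0,0,0]},{"xyz":[0.4,-0.82,0],"rotation":[0,0,0]},{"xyz":[0.4,-0.82,0],"rotation":[0,0,0]},{"xyz":[0.25,-0.51,0.6],"rotation":[0,0,0]},{"xyz":[0,0,0.8],"rotation":[0,0,0]},{"xyz":[0,0,0],"rotation":[0,0,0]},{"xyz":[0,0,0],"rotation":[0,0,0]}]'

```text
time: 28.4
position: [0.4495, 0.0087, 0.1206]
orientation: [0.976, 0.216, -0.001, -0.001]
ft_force: [0.4, -0.8, -0.1]
width: 0.702
grasp_force: 0.0
```

Run:
```python
from h import *
m=arm.camera_model("wrist"); im=arm.camera("wrist"); cv2.imwrite("pics/w13.png",im)
K=np.array([.450,.009,0]); go(K+[0,0,.12],K+[0,0,.013]); print("pred",np.round(proj(m,K+[0,0,.034]),1),np.round(proj(m,K),1))
g=cv2.cvtColor(im,6); x0,y0=270,140
b=((g[y0:275,x0:372]<60)*255).astype(np.uint8)
for k in cv2.findContours(b,0,1)[0]:
    if cv2.contourArea(k)>200: x,y,w,h=cv2.boundingRect(k); print(x+x0,y+y0,w,h,cv2.contourArea(k))
print(g[150:270:4,321]); print(g[200,275:372:4])
```

```text
t 28.45 p [0.4508 0.0082 0.1221] R [[0.907, 0.421, 0.0], [0.421, -0.907, -0.0], [0.0, 0.0, -1.0]]
[0.45  0.009 0.12 ] units [-0.01 -0.02  0.04] rows>= 0.05
[0.45  0.009 0.013] units [-0.   -0.    2.14] rows>= 2.14
pred [321.1 201.9] [321.  192.2]
294 169 56 60 2409.0
[ 83  85  85  84  84  20  12   7  14  13  16  10  11  14  12  17  13  47
  47  41 124 156 157 158 154 156 153 151 156 152]
[ 82  85  86  81  84  57  15  12  20  14  14   6  15  18  11  20  16  10
  29  83  86  83  84  85 137]
```

Knob silhouette in the wrist picture spans columns 294–350 and rows 169–229, in agreement with the prediction. Descending and gripping.

Emit:
move_arm --steps '[{"xyz":[0.02,0,0.2],"rotation":[0,0,0]},{"xyz":[0,0,0.5],"rotation":[0,0,0]},{"xyz":[0,0,0.5],"rotation":[0,0,0]},{"xyz":[0,0,0.5],"rotation":[0,0,0]},{"xyz":[0,0,0.35],"rotation":[0,0,0]},{"xyz":[0,0,0.05],"rotation":[0,0,0]},{"xyz":[0,0,0],"rotation":[0,0,0]},{"xyz":[0,0,0],"rotation":[0,0,0]}]'

```text
time: 29.25
position: [0.4527, 0.0086, 0.0179]
orientation: [0.976, 0.216, 0.001, 0.001]
ft_force: [-0.2, 0.4, 0.4]
width: 0.703
grasp_force: 0.0
```

Emit:
move_arm --steps '[{"xyz":[0,0,0],"rotation":[0,0,0]},{"xyz":[0,0,0],"rotation":[0,0,0]},{"xyz":[0,0,0],"rotation":[0,0,0]},{"xyz":[0,0,0],"rotation":[0,0,0]},{"xyz":[0,0,0],"rotation":[0,0,0]},{"xyz":[0,0,0],"rotation":[0,0,0]}]' --grip 0 --newtons 30

```text
time: 29.85
position: [0.452, 0.0089, 0.0172]
orientation: [0.976, 0.216, 0.0, 0.0]
ft_force: [-1.0, 0.3, 5.9]
width: 0.506
grasp_force: 30.0
```

Emit:
move_arm --steps '[{"xyz":[0,0,-0.15],"rotation":[0,0,0]},{"xyz":[0,0,-0.5],"rotation":[0,0,0]},{"xyz":[0,0,-0.8],"rotation":[0,0,0]},{"xyz":[0,0,-0.8],"rotation":[0,0,0]},{"xyz":[0,0,-0.8],"rotation":[0,0,0]},{"xyz":[0,0,-0.4],"rotation":[0,0,0]},{"xyz":[0,0,0],"rotation":[0,0,0]},{"xyz":[0,0,0],"rotation":[0,0,0]}]'

```text
time: 30.65
position: [0.4507, 0.0092, 0.1881]
orientation: [0.976, 0.216, -0.001, -0.0]
ft_force: [-1.1, 0.1, -1.6]
width: 0.511
grasp_force: 30.0
```

Run:
```python
from h import *
m=arm.camera_model("wrist"); im=arm.camera("wrist"); cv2.imwrite("pics/w14.png",im)
A=np.array([.447,-.1843,0]); go(A+[0,0,.188],A+[0,0,.147]); s=arm.state(); p=np.array(s["position"]); print(s["width"],s["ft_force"])
print("pred", *[np.round(proj(m,p+d),1) for d in ([0,0,.017],[.026*-.906,.026*-.423,.017],[.026*.906,.026*.423,.017])])
print(cv2.cvtColor(im,6)[190:310:4,321])
t=cv2.cvtColor(cv2.imread("pics/t12.png"),cv2.COLOR_BGR2GRAY)
```

```text
t 30.7 p [0.4501 0.0093 0.1871] R [[0.907, 0.422, -0.003], [0.422, -0.907, 0.001], [-0.003, -0.002, -1.0]]
[ 0.447  -0.1843  0.188 ] units [-1.69  3.49 -0.02] rows>= 3.87
[ 0.447  -0.1843  0.147 ] units [0.   0.   0.82] rows>= 0.82
0.5056014111182842 [-0.03759756 -0.51343961 -1.84323049]
pred [320.8 254.9] [320.9 294.9] [320.7 211.5]
[160 161 161  37   4   8  13  11  18  13  13  11  18  19  12  14  15  12
  17   9   9  19   9  19  11  16  10 152 159 158]
```

Knob's near edge at row 296, predicted 295, so it is centred. Carrying it to the post.

Emit:
move_arm --steps '[{"xyz":[-0.2,0.4,0],"rotation":[0,0,0]},{"xyz":[-0.32,0.66,0],"rotation":[0,0,0]},{"xyz":[-0.35,0.72,0],"rotation":[0,0,0]},{"xyz":[-0.35,0.72,0],"rotation":[0,0,0]},{"xyz":[-0.25,0.52,0],"rotation":[0,0,0]},{"xyz":[-0.15,0.31,0],"rotation":[0,0,0]},{"xyz":[-0.07,0.15,0],"rotation":[0,0,0]},{"xyz":[0,0,0],"rotation":[0,0,0]}]'

```text
time: 31.5
position: [0.4472, -0.1843, 0.1873]
orientation: [0.977, 0.215, -0.001, -0.001]
ft_force: [0.5, 0.6, -0.7]
width: 0.506
grasp_force: 30.0
```

Emit:
move_arm --steps '[{"xyz":[0,0,0],"rotation":[0,0,0]},{"xyz":[0,0,0],"rotation":[0,0,0]},{"xyz":[0,0,0],"rotation":[0,0,0]}]'

```text
time: 31.8
position: [0.4481, -0.1835, 0.1889]
orientation: [0.976, 0.216, -0.0, -0.0]
ft_force: [0.3, 0.0, -1.1]
width: 0.505
grasp_force: 30.0
```

Lowering to about 0.145 (seat at 0.142).

Emit:
move_arm --steps '[{"xyz":[-0.02,0,0.1],"rotation":[0,0,0]},{"xyz":[0,0,0.2],"rotation":[0,0,0]},{"xyz":[0,0,0.2],"rotation":[0,0,0]},{"xyz":[0,0,0.2],"rotation":[0,0,0]},{"xyz":[0,0,0.1],"rotation":[0,0,0]},{"xyz":[0,0,0],"rotation":[0,0,0]},{"xyz":[0,0,0],"rotation":[0,0,0]},{"xyz":[0,0,0],"rotation":[0,0,0]}]'

```text
time: 32.6
position: [0.4475, -0.185, 0.1495]
orientation: [0.976, 0.216, 0.0, 0.0]
ft_force: [0.5, -0.3, -0.6]
width: 0.506
grasp_force: 30.0
```

Emit:
move_arm --steps '[{"xyz":[0,0,0.05],"rotation":[0,0,0]},{"xyz":[0,0,0.04],"rotation":[0,0,0]},{"xyz":[0,0,0],"rotation":[0,0,0]},{"xyz":[0,0,0],"rotation":[0,0,0]}]'

```text
time: 33.0
position: [0.4471, -0.1847, 0.1445]
orientation: [0.976, 0.216, -0.0, -0.0]
ft_force: [-0.4, 0.7, -0.5]
width: 0.507
grasp_force: 30.0
```

Emit:
move_arm --steps '[{"xyz":[0,0,0.04],"rotation":[0,0,0]},{"xyz":[0,0,0.02],"rotation":[0,0,0]},{"xyz":[0,0,0],"rotation":[0,0,0]},{"xyz":[0,0,0],"rotation":[0,0,0]}]'

```text
time: 33.4
position: [0.4474, -0.1849, 0.1422]
orientation: [0.976, 0.216, 0.0, 0.0]
ft_force: [-1.7, 1.2, 5.6]
width: 0.505
grasp_force: 30.0
```

Seated at 0.1422 as expected. Releasing and retreating.

Emit:
move_arm --steps '[{"xyz":[0,0,-0.01],"rotation":[0,0,0]},{"xyz":[0,0,0],"rotation":[0,0,0]},{"xyz":[0,0,0],"rotation":[0,0,0]},{"xyz":[0,0,0],"rotation":[0,0,0]}]' --grip 0.75

```text
time: 33.8
position: [0.4471, -0.1847, 0.1417]
orientation: [0.976, 0.216, -0.0, -0.0]
ft_force: [0.4, 0.3, 0.3]
width: 0.749
grasp_force: 0.0
```

Emit:
move_arm --steps '[{"xyz":[0,0,-0.3],"rotation":[0,0,0]},{"xyz":[0,0,-0.6],"rotation":[0,0,0]},{"xyz":[0,0,-0.8],"rotation":[0,0,0]},{"xyz":[0,0,-0.6],"rotation":[0,0,0]},{"xyz":[0,0,0],"rotation":[0,0,0]},{"xyz":[0,0,0],"rotation":[0,0,0]}]'

```text
time: 34.4
position: [0.4473, -0.1849, 0.2571]
orientation: [0.976, 0.216, 0.0, 0.0]
ft_force: [0.4, 0.3, 0.2]
width: 0.749
grasp_force: 0.0
```

Run:
```python
from h import *
im=arm.camera("scene"); cv2.imwrite("pics/s15.png",im); ms=arm.camera_model("scene")
s0=cv2.imread("pics/scene0.png")
# knob at stack top: dark blob near predicted; collar/bottle unchanged
K=(.4474,-.184,.142); u,v=np.round(proj(ms,K)).astype(int); print("knob pred",u,v)
b=((cv2.cvtColor(im,6)[v-22:v+22,u-22:u+22]<55)*255).astype(np.uint8); k=max(cv2.findContours(b,0,1)[0],key=cv2.contourArea); x,y,w,h=cv2.boundingRect(k); print("blob",x+u-22,y+v-22,w,h)
for n,r in dict(collar=(slice(185,215),slice(365,395)),bottle=(slice(155,212),slice(168,205))).items(): print(n,np.abs(im[r].astype(int)-s0[r]).mean())
print(arm.state()["position"],arm.state()["time"])
```

```text
knob pred 248 128
blob 239 117 18 20
collar 3.5055555555555555
bottle 4.79073810652758
[ 0.44671427 -0.18443071  0.25586482] 34.45
```

Knob blob is centred at (248,127), predicted (248,128). The collar and bottle image patches are unchanged, and the arm is clear.

```bash
python3 -c "
from h import *
print(arm.close_job())"
```

```text
the job is handed in; nothing more can be done
None
```

The large wheel, sleeve, small wheel and knob are stacked on the arbor in that order and released, the collar and bottle were left in place, and the job was handed in at about 34 s; no verdict came back.

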